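# Lock the outrigger leg of the sherd photo stand at its mark

### The job

Pull the sprung outrigger leg of the photo stand out by its black cross foot until the white line on the foot is level with the red pointer on the scale, and, while holding the leg there, swing the orange cam lever closed so that it lies along the leg. Do not close the lever while the leg is off its mark, and leave the sherds and other things around it alone. The cam's screw is still loose, so the leg springs back if let go: finish with the hand still holding the leg at the mark and the lever closed.

Things in the scene. Friction and masses are not known exactly. Their poses are not given: they have to be found in the camera images.
- stand: Photo stand, screwed down. Origin: on the bench (z 0) under the front face of its black collar. -x points out of the collar along the leg, y across it, z up. In mm: collar x 0..50, y -26..26, top z 46; grey base plate x 0..220, y -110..110, 12 thick; column 32 wide, 312 tall at x 188, y 78; white scale on the bench x -140..0, y 79..109, 6 thick.
- leg: Leg that slides out along the stand's -x, ending in a T-shaped cross foot. Origin: bench level under the foot's middle; axes as the stand's. In mm: aluminium bar y -10..10, z 20..40, from the foot back into the collar; black foot x -10..10, y -70..70, z 10..42, white line on top at x 0. A spring (150 N/m from fully in, friction 1.8 N) pulls it in.
- foot_back (a point): Middle of the foot's rear face (towards the collar) at z 30 mm, 52 mm in front of the collar face when the leg is fully in. Travel 70 mm: it starts 0 to 10 mm out, the mark is 30 to 50 mm out. Fingers pointing down can straddle the leg in the gap between collar and foot and push the foot outward from behind.
- leg_index (a point): End of the white line on the foot's top nearest the scale: leg x = 0, y = 66, z = 42 mm.
- cam_lever (a joint): Orange cam lever on the collar, on a vertical hinge at stand x 10, y 0 mm. 0 rad = closed: straight along and just above the leg bar, outer face (stand y -9.5 mm) flush with the bar's side. Positive = open, tip swung to the stand's -y (starts at 0.24 to 0.34, stop 0.36). Bar 105 mm long, 9 mm thick, z 49 to 67 mm. Stays where left; 0.12 N m turns it.
- lever_tip (a point): Lever's outer face near its free end, 102 mm from the hinge axis, z 58 mm. The lever passes above the cross foot, so a hand astride both leg and lever just behind the foot pushes the lever shut as its fingers close on the leg.
- pointer: Red pointer fixed on the scale beside the leg (stand y 96 mm), 14 x 32 mm, top 35 mm above the bench. Origin: middle of its underside, on the scale; axes as the stand's. Its thin fin (3 mm) lies in the plane x = 0 and ends 25 mm towards the leg. The leg is at its mark when the foot's white line has the same x as the fin.
- sherd_a: Terracotta sherd, 68 mm across, 10 mm thick, lying on the stand's base plate. Leave alone. Origin: underside centre.
- scale_bar: Black and white photo scale, 100 x 16 x 10 mm, on the base plate. Leave alone. Origin: underside centre.
- sherd_b: Terracotta sherd, 60 mm across, 10 mm thick, on the bench beside the lever side of the leg. Leave alone. Origin: underside centre.
- sherd_c: Dark sherd, 56 mm across, 9 mm thick, on the bench in front of the foot. Leave alone. Origin: underside centre.
- brush: Hand brush lying on the right of the bench. Leave alone.
- glue: White glue bottle, 44 mm diameter, 110 mm tall, on the left. Leave alone. Origin: underside centre.
- tin: Round steel tin, 70 mm diameter, 45 mm tall, on the left. Leave alone. Origin: underside centre.

How it is judged (in metres and radians):
On the way, in this order (a step that is already met when the one before it is completed fails the run):
1. the hand holds the leg at its mark with the lever still open (x of leg_index in the frame of pointer between -0.005 and 0.005 m and contact force between the fingers and leg above 1.5 N and value of joint cam_lever above 0.15 rad), for 0.2 s.
2. the lever is closed while the hand holds the leg at its mark (x of leg_index in the frame of pointer between -0.005 and 0.005 m and contact force between the fingers and leg above 1.5 N and value of joint cam_lever below 0.08 rad), for 0.2 s.
At the end, for the whole second after the job is handed in: The white line on the foot is within 5 mm of the red pointer along the leg, the lever is within 0.08 rad of closed, the leg is still, and the fingers still press on the leg with more than 1.5 N (all of step 2 and linear speed of leg below 0.01 m/s); the arm keeps its last pose, push and grip.
It fails at once if the lever is closed (below 0.12 rad) while the leg is more than 12 mm off its mark (value of joint cam_lever below 0.12 rad and (x of leg_index in the frame of pointer above 0.012 m or x of leg_index in the frame of pointer below -0.012 m)).
It fails at once if one of the bystanders is shifted by more than 20 mm (distance of any of sherd_a, sherd_b, sherd_c, scale_bar, brush, glue, tin from where it was at the start of the episode above 0.02 m).
It also fails if it takes over 32 s, if anything falls off the work surface, if the arm or the gripper's body presses on something with over 40 N, if the wrist force passes 120 N, or if a joint passes its speed limit or range.

### The arm

A 6-joint arm with a two-finger parallel gripper is mounted at the origin on the work surface. World frame = base frame: x ahead of the robot, y to its left, z up, the work surface at z = 0. Lengths are in m, angles in degrees, forces in N, time in s.
With the tool pointing down it reaches from about 0.25 to 0.775 m from the base axis. Payload 4 kg.
Tool frame: the origin (TCP) lies between the finger pads; the fingertips stand 22 mm ahead of it and the grasp point (between the pads) lies 3 mm ahead of it; z points along the fingers, y is the line along which they close (so a half turn about z gives the same grasp; the last joint's range is limited). The gripper opens to 94 mm and grips with 3 to 60 N. Pads are 16 mm wide; open, the fingers measure 119 mm over their backs; the gripper's body (75 mm by 177 mm) begins 78 mm behind the grasp point.
Start: joints at [61.415, 4.996, 78.535, -0, 96.463, -5.907], TCP at [0.212, 0.507, 0.228] pointing down, gripper open.
Joint ranges: [-177.83, 177.83], [-43.37, 116.18], [15.69, 146.23], [-61.86, 241.86], [9.47, 152.12], [-147.06, 147.06]. Speed limits (degrees/s): [159.86, 159.86, 180, 180, 180, 180].

### API

Orientations are given as a 3x3 rotation matrix whose columns are the frame's x, y, z axes.
In Python, from bench import * gives the robot as it stands. The module is installed in compiled form; this text tells all that it offers.
- The arm moves only by the tool jog_arm, never from a script. Its argument "plan" is a list of rows, each a list of 5 numbers: the opening, from 0 (shut) to 1 (fully open), then the shift along the tool's x, y, z scaled (see below), then the turn about the tool's z scaled (see below). A call has 1 to 5 rows; each row is the pose to reach, as a shift and turn from the pose commanded when the call began, along the tool's axes at that moment; what a row does not reach only later rows make up. The controller multiplies each number of a shift by 200 mm and each number of a turn by 30 degrees. A row lasts 1/8 s, in which the tool goes at most 62.5 mm and 10.7 degrees, less where a joint would pass 70% of its speed; a pose out of reach is approached as far as the arm can. A call with a number of a shift or a turn outside -1 to 1 is refused whole. A call with a gripper value outside its range is refused whole. The fingers move at their own pace and stop on an object; "squeeze" is the grip in N (left out, the last holds). Time passes only in rows, so rows that repeat a pose let the fingers close. It gives the time, the measured TCP pose, the force, the opening and the grip force at its end, in the units of the state.
- state(): the state, without advancing time (a new reading comes with each control period).
- grab_frame(name): name is "side" or "top"; returns a dict with "image" (400x640x3 uint8, blue, green, red), "fx", "fy", "cx", "cy" (pixels), "distortion" ([k1, k2, p1, p2, k3] as OpenCV has them; the pictures are not rectified), "R" (3x3) and "t" (3): a world point X has camera coordinates R X + t. Camera axes: x right, y down, z forward; pixel columns grow to the right and rows downward; lengths in m; the calibration is good to about 2 mm. A picture is of the moment at which its call begins. There is no depth.
- hand_in(): hands the job in; it is judged then, once.
The state is a dict: "t": time; "joint_positions": joint angles; "joint_velocities": joint speeds; "effort": joint torques, N m; "eef_pos": TCP position; "tool_rot": TCP orientation; "contact_force": force on the tool from outside, world axes, zero at the start; "torque": the same for the moment, N m; "width": finger opening in m; "gripper_force": force on a finger pad.
Only numpy, scipy, OpenCV 4.12 (cv2) and the standard library are available. Lean on these libraries where they do the work, as an engineer would, in place of code of your own. Each camera call takes 0.05 s, during which the arm holds its last target. There are 200 camera calls.

## Working session

There is one attempt and no reset: what is moved stays moved. The work goes in short steps, Python scripts to look and compute and a tool call to move; the robot and the scene stay as the last step left them, time stands still between calls to the robot, and variables do not carry over. Pictures are saved under pics/ and viewed, at most 10 in all, crops included, and the job is handed in when it is done.

Besides the shell and the picture viewer there is one more tool, called in YAML: its name, and indented under it one key for each argument. jog_arm: Moves the arm, as the interface text tells. Shifts and turns lie within -1 to 1; 1 stands for 200 mm of shift or 30 degrees of turn. Its arguments: {"type":"object","properties":{"plan":{"type":"array"},"squeeze":{"type":"number"}},"required":["plan"]}

```bash
mkdir -p pics
python3 - <<'E'
from bench import *
import cv2
s=state(); print(s['t'],s['eef_pos'],s['tool_rot'],s['width'])
for n in('top','side'):
    f=grab_frame(n); cv2.imwrite(f'pics/{n}0.png',f['image']); print(n,{k:v for k,v in f.items() if k!='image'})
E
```

```text
0.0 [0.21182008 0.5070422  0.22631463] [[-9.22679439e-01  3.85566556e-01 -1.04076043e-03]
 [ 3.85567897e-01  9.22677485e-01 -1.91204012e-03]
 [ 2.23067492e-04 -2.16548392e-03 -9.99997630e-01]] 0.09416516208661241
top {'fx': 368.14610642320565, 'fy': 368.14610642320565, 'cx': 320.1379832547335, 'cy': 198.75515478701692, 'distortion': array([-0.00881363,  0.        ,  0.        ,  0.        ,  0.        ]), 'R': array([[ 0.02113155, -0.99889349,  0.042015  ],
       [-0.98234957, -0.02855713, -0.1848616 ],
       [ 0.18585687, -0.037367  , -0.98186605]]), 't': array([-0.04246988,  0.5412742 ,  0.98735092])}
side {'fx': 519.4184868265224, 'fy': 519.4184868265224, 'cx': 320.87768726290557, 'cy': 195.85821347411, 'distortion': array([-0.11177725,  0.        ,  0.        ,  0.        ,  0.        ]), 'R': array([[-0.94455817, -0.3282365 ,  0.00840655],
       [-0.25879515,  0.72848324, -0.63430059],
       [ 0.20207658, -0.60130938, -0.7730408 ]]), 't': array([0.51270076, 0.19247796, 1.54476023])}
```

View pics/top0.png

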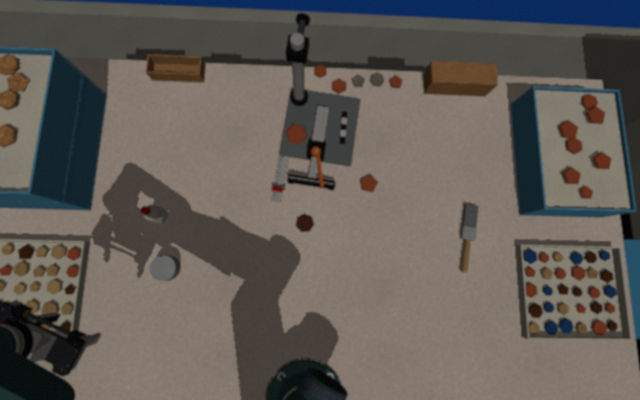

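View pics/side0.png

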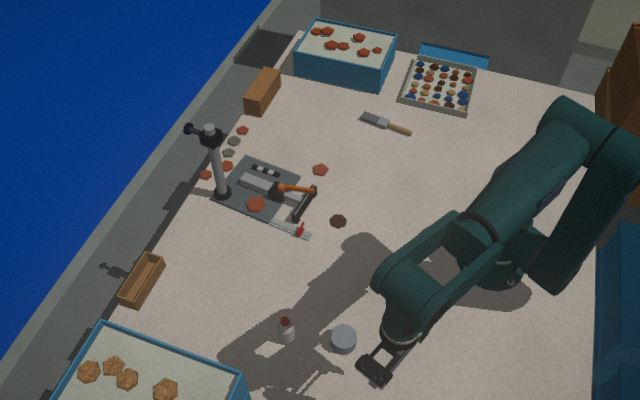

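Top view: the stand is centred near (318,130), the foot near (311,181), the lever is orange from (316,150) to (321,186), and the red pointer is at (279,187). The side view has the foot near (304,205) and the pointer near (300,231). I'll enlarge both.

Run:
```python
import cv2,numpy as np
a=cv2.imread('pics/top0.png')[85:210,265:385]; b=cv2.imread('pics/side0.png')[145:245,205:345]
a=cv2.resize(a,None,fx=4.5,fy=4.5,interpolation=cv2.INTER_CUBIC)
cv2.imwrite('pics/a.png',cv2.convertScaleAbs(a,alpha=1.5,beta=20)); 
cv2.imwrite('pics/b.png',cv2.convertScaleAbs(cv2.resize(b,None,fx=5.5,fy=5.5,interpolation=cv2.INTER_CUBIC),alpha=1.5,beta=20))
```

```text
(no output)
```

View pics/a.png

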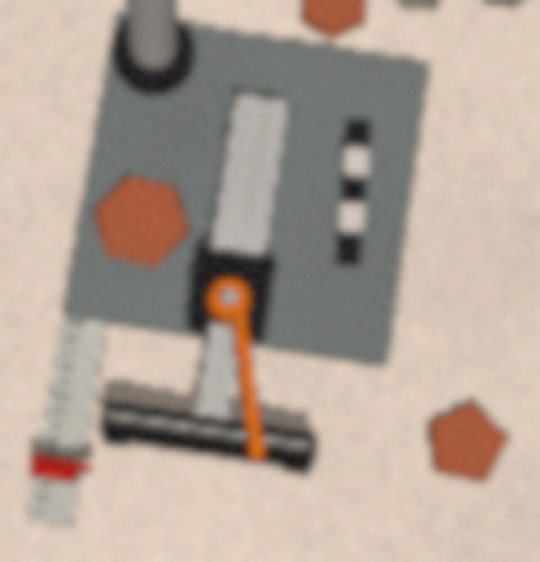

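View pics/b.png

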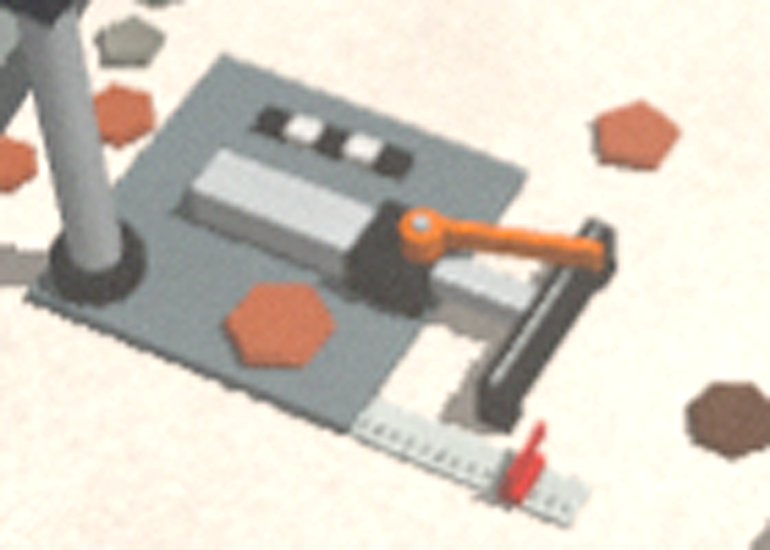

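```bash
cat > h.py <<'E'
import numpy as np
from scipy.optimize import least_squares
import cv2
from bench import *
def proj(f,X):
    return cv2.projectPoints(np.atleast_2d(X).astype(float),cv2.Rodrigues(f['R'])[0],f['t'],np.array([[f['fx'],0,f['cx']],[0,f['fy'],f['cy']],[0,0,1.]]),f['distortion'])[0][:,0]
def toW(p,P): # P mm stand -> world m
    c,s=np.cos(p[2]),np.sin(p[2]); P=np.atleast_2d(P)/1000.
    return P@np.array([[c,s,0],[-s,c,0],[0,0,1]])+[p[0],p[1],0]
E
cat > fit.py <<'E'
from h import *
T,S=grab_frame('top'),grab_frame('side')
ut=lambda a:(np.array(a,float)+.5)/4.5-.5+[265,85]
us=lambda a:(np.array(a,float)+.5)/5.5-.5+[205,145]
C=[[220,110,12],[220,-110,12],[0,-110,12],[0,110,12]]
obsT=ut([[117,15],[428,65],[385,363],[67,318],[230,297],[258,457],[111,417],[309,451],[32,465],[82,465]])
obsS=us([[27,297],[222,55],[525,175],[348,432],[420,220],[606,252],[488,386],[596,232],[541,427],[516,498]])
def pts(q):
    x,y,yaw,d,l,px=q; f=-62-d
    tip=[10-103*np.cos(l)-5*np.sin(l)*0,-103*np.sin(l),67]
    com=C+[[10,0,70],tip,[f,66,42],[f,-66,42]]
    return toW(q,com+[[px,112,35],[px,80,35]]),toW(q,com+[[px,71,35],[px,112,6]])
def res(q):
    a,b=pts(q); r=np.r_[proj(T,a)-obsT,proj(S,b)-obsS]
    return r.ravel()
r=least_squares(res,[.62,0,0,5,.3,-100],x_scale=[.01,.01,.01,1,.01,1],loss='soft_l1')
q=r.x; print(q, 'mark travel d',-q[5]-62); print(res(q).reshape(-1,2).round(1).tolist())
np.save('q.npy',q)
E
python3 fit.py
```

```text
[ 6.66584565e-01 -9.77237985e-03 -1.19852366e-01  8.17734722e+00
  3.13868138e-01 -1.03858363e+02] mark travel d 41.858363189234424
[[-1.5, -0.6], [-0.5, -1.1], [0.3, 0.2], [-1.9, -0.6], [-0.6, 0.3], [-0.6, -0.1], [-1.2, -0.3], [0.3, -1.1], [-1.3, -1.4], [-1.3, 0.2], [0.3, -1.0], [0.2, -0.9], [1.3, -1.7], [1.0, -1.1], [1.1, 0.2], [-0.3, -1.4], [1.8, -0.7], [1.3, -1.9], [1.2, -1.7], [-0.2, 0.7]]
```

jog_arm:
  plan:
    - [1, -0.3, -0.16, 0, 0]
    - [1, -0.6, -0.32, 0, 0]
    - [1, -0.8, -0.42, 0, 0]
    - [1, -0.98, -0.52, 0, 0]
    - [1, -0.98, -0.52, 0, 0]

```text
t: 0.82
eef_pos: [0.3541, 0.3341, 0.2273]
tool_rot: [[-0.921, 0.39, 0.0], [0.39, 0.921, -0.0], [-0.0, -0.0, -1.0]]
contact_force: [-0.5, -0.4, 0.1]
width: 0.0938
gripper_force: 0.0
```

jog_arm:
  plan:
    - [1, -0.3, -0.16, 0, 0]
    - [1, -0.6, -0.32, 0, 0]
    - [1, -0.8, -0.42, 0, 0]
    - [1, -0.98, -0.52, 0, 0]
    - [1, -0.98, -0.52, 0, 0]

```text
t: 1.45
eef_pos: [0.4944, 0.1636, 0.2268]
tool_rot: [[-0.922, 0.388, -0.001], [0.388, 0.922, 0.0], [0.001, -0.0, -1.0]]
contact_force: [0.1, 0.0, 0.3]
width: 0.094
gripper_force: 0.0
```

jog_arm:
  plan:
    - [1, -0.2, -0.1, 0, -0.2]
    - [1, -0.5, -0.26, 0, -0.4]
    - [1, -0.8, -0.42, 0, -0.53]
    - [1, -0.9, -0.48, 0, -0.53]
    - [1, -0.9, -0.48, 0, -0.53]

```text
t: 2.08
eef_pos: [0.6232, 0.0068, 0.2263]
tool_rot: [[-0.993, 0.119, -0.002], [0.119, 0.993, 0.001], [0.002, 0.001, -1.0]]
contact_force: [0.7, 0.8, -0.6]
width: 0.094
gripper_force: 0.0
```

```bash
cat > off.py <<'E'
from h import *
import sys
q=np.load('q.npy'); s=state(); R=s['tool_rot']; p=s['eef_pos']
yv=np.array([-np.sin(q[2]),np.cos(q[2]),0]); xv=np.array([np.cos(q[2]),np.sin(q[2]),0])
d=p-[q[0],q[1],0]
print('t',s['t'],'pos',p.round(4),'stand xyz mm',(1e3*np.array([d@xv,d@yv,p[2]])).round(1),'yaw err deg (CCW needed)',np.degrees(np.arctan2(np.cross(R[:,1],yv)[2],R[:,1]@yv)).round(2),'F stand',(s['contact_force']@np.c_[xv,yv,[0,0,1]]).round(2),s['width'],s['gripper_force'])
E
python3 off.py
```

```text
t 2.075 pos [0.6232 0.0068 0.2263] stand xyz mm [-45.   11.2 226.3] yaw err deg (CCW needed) -0.04 F stand [ 0.55  0.88 -0.61] 0.09397311720242871 0.0
```

jog_arm:
  plan:
    - [1, -0.06, -0.07, 0.15, 0]
    - [1, -0.06, -0.07, 0.4, 0]
    - [1, -0.06, -0.07, 0.6, 0]
    - [1, -0.06, -0.07, 0.6, 0]

```text
t: 2.58
eef_pos: [0.6294, -0.0058, 0.1033]
tool_rot: [[-0.993, 0.115, -0.009], [0.115, 0.993, 0.002], [0.009, 0.001, -1.0]]
contact_force: [0.3, -0.1, -0.1]
width: 0.0941
gripper_force: 0.0
```

```bash
python3 off.py
python3 - <<'E'
from h import *
f=grab_frame('side')['image'][125:265,195:385]; g=grab_frame('top')['image'][105:225,255:385]
cv2.imwrite('pics/c.png',cv2.convertScaleAbs(np.hstack([cv2.resize(f,(450,332),interpolation=2),cv2.resize(g,(350,332),interpolation=2)]),alpha=1.5,beta=20))
E
```

```text
t 2.575 pos [ 0.6294 -0.0058  0.1033] stand xyz mm [-37.4  -0.5 103.3] yaw err deg (CCW needed) -0.24 F stand [ 0.33 -0.09 -0.11] 0.09406376495363938 0.0
```

View pics/c.png

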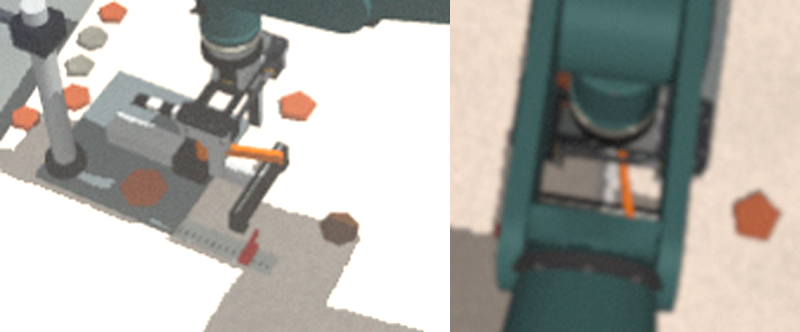

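The hand straddles the leg and lever, with the tips over the gap behind the foot. In the left half of the picture the foot end (240,222) and the pointer fin (250,245) stay visible to the side camera. I'll descend.

jog_arm:
  plan:
    - [1, -0.01, 0, 0.1, 0]
    - [1, -0.01, 0, 0.2, 0]
    - [1, -0.01, 0, 0.29, 0]
    - [1, -0.01, 0, 0.29, 0]

```text
t: 3.18
eef_pos: [0.633, -0.009, 0.0463]
tool_rot: [[-0.993, 0.118, -0.006], [0.118, 0.993, 0.001], [0.006, 0.0, -1.0]]
contact_force: [-0.6, -0.7, 0.3]
width: 0.0941
gripper_force: 0.0
```

```bash
python3 off.py
```

```text
t 3.175 pos [ 0.633  -0.009   0.0463] stand xyz mm [-33.4  -3.3  46.3] yaw err deg (CCW needed) -0.07 F stand [-0.47 -0.78  0.3 ] 0.09413075278324048 0.0
```

jog_arm:
  plan:
    - [1, 0.05, 0, 0.01, 0]
    - [1, 0.1, 0, 0.01, 0]
    - [1, 0.14, 0, 0.01, 0]
    - [1, 0.18, 0, 0.01, 0]
    - [1, 0.18, 0, 0.01, 0]

```text
t: 3.8
eef_pos: [0.5994, -0.0048, 0.0484]
tool_rot: [[-0.993, 0.118, 0.002], [0.118, 0.993, -0.0], [-0.002, 0.0, -1.0]]
contact_force: [3.1, -0.1, -1.0]
width: 0.0942
gripper_force: 1.6
```

```bash
python3 off.py
```

```text
t 3.8 pos [ 0.5994 -0.0048  0.0484] stand xyz mm [-67.3  -3.1  48.4] yaw err deg (CCW needed) -0.08 F stand [ 3.14  0.25 -1.04] 0.09416821232092346 1.5535133332014084
```

jog_arm:
  plan:
    - [1, 0.03, 0, 0.01, 0]
    - [1, 0.06, 0, 0.015, 0]
    - [1, 0.08, 0, 0.015, 0]
    - [1, 0.08, 0, 0.015, 0]

```text
t: 4.3
eef_pos: [0.5868, -0.0032, 0.048]
tool_rot: [[-0.993, 0.119, 0.01], [0.119, 0.993, -0.0], [-0.01, 0.001, -1.0]]
contact_force: [6.4, -1.2, 4.2]
width: 0.0943
gripper_force: 3.1
```

```bash
python3 off.py
python3 - <<'E'
from h import *
F=grab_frame('side'); f=F['image'][165:250,235:345]
np.save('side1.npy',F['image'])
cv2.imwrite('pics/d.png',cv2.convertScaleAbs(cv2.resize(f,None,fx=7,fy=7,interpolation=2),alpha=1.5,beta=20))
E
```

```text
t 4.3 pos [ 0.5868 -0.0032  0.048 ] stand xyz mm [-80.  -3.  48.] yaw err deg (CCW needed) -0.04 F stand [ 6.48 -0.46  4.17] 0.0942854192600444 3.1358011811971664
```

View pics/d.png

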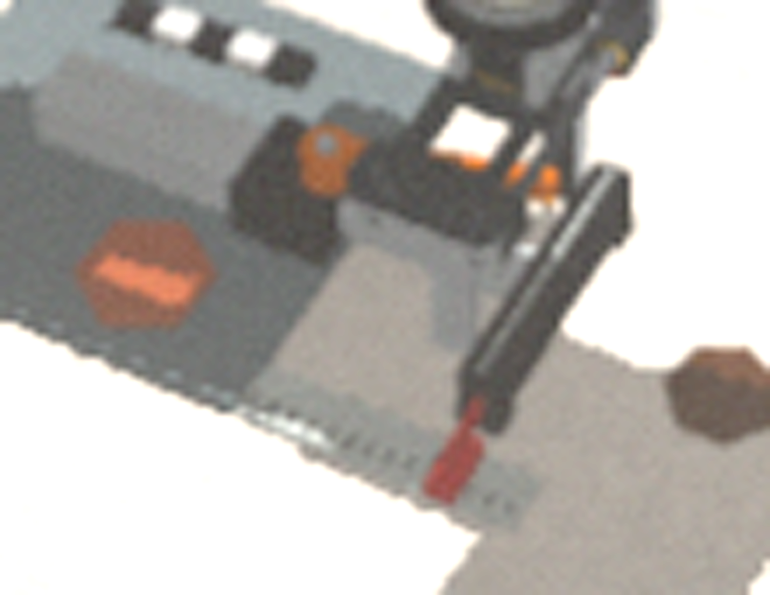

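The white line runs from about (605,180) to (470,370) in the crop, and the fin tip is at (480,398). I'll back-project the line and the fin onto their height planes.

```bash
cat > bp.py <<'E'
from h import *
def bp(F,uv,z,q):  # pixel -> stand xy mm at height z mm
    K=np.array([[F['fx'],0,F['cx']],[0,F['fy'],F['cy']],[0,0,1.]])
    n=cv2.undistortPoints(np.array(uv,float).reshape(-1,1,2),K,F['distortion'])[:,0]
    d=np.c_[n,np.ones(len(n))]@F['R']; c=-F['R'].T@F['t']
    P=c+d*((z/1e3-c[2])/d[:,2])[:,None]-[q[0],q[1],0]
    c_,s_=np.cos(q[2]),np.sin(q[2]); return 1e3*np.c_[P[:,0]*c_+P[:,1]*s_,-P[:,0]*s_+P[:,1]*c_]
E
python3 - <<'E'
from bp import *
F=grab_frame('side'); q=np.load('q.npy')
u=lambda a:(np.array(a,float)+.5)/7-.5+[235,165]
print('line z42',bp(F,u([[605,180],[540,273],[470,368]]),42,q).round(1).tolist())
print('fin z35',bp(F,u([[482,398],[471,432]]),35,q).round(1).tolist())
print('body base z6',bp(F,u([[428,492],[448,502]]),6,q).round(1).tolist())
# bright ridge of the foot line, predicted fin pixels
im=F['image']
cv2.imwrite('pics/e.png',cv2.convertScaleAbs(cv2.resize(im[185:240,285:330],None,fx=13,fy=10.8,interpolation=cv2.INTER_CUBIC),alpha=2,beta=0))
E
```

```text
line z42 [[-99.6, -55.3], [-97.4, 6.3], [-93.8, 67.4]]
fin z35 [[-103.5, 75.0], [-107.6, 93.4]]
body base z6 [[-95.4, 112.1], [-105.8, 113.0]]
```

View pics/e.png

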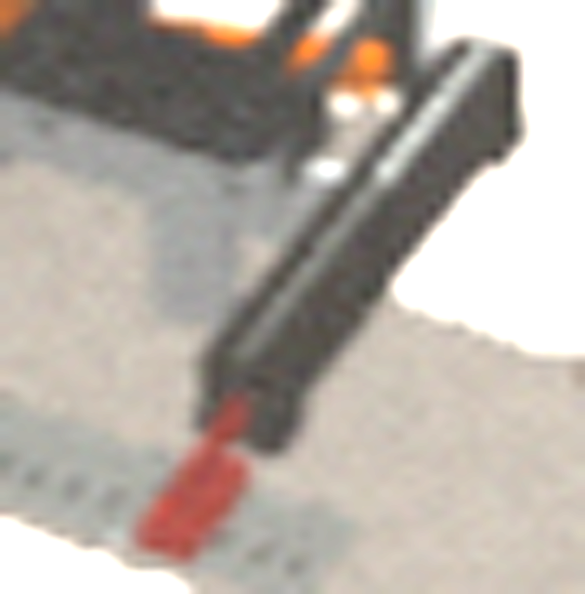

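```bash
python3 - <<'E'
from bp import *
F=grab_frame('side'); q=np.load('q.npy')
u=lambda a:(np.array(a,float)+.5)/[13,10.8]-.5+[285,185]
print('line z42',bp(F,u([[245,350],[340,232],[430,130]]),42,q).round(1).tolist())
print('fin z35',bp(F,u([[242,400],[214,435]]),35,q).round(1).tolist(), 'if z30',bp(F,u([[242,400],[214,435]]),30,q).round(1).tolist())
print('body base z6',bp(F,u([[140,540],[190,558],[250,470]]),6,q).round(1).tolist(),'body top z25',bp(F,u([[140,520],[205,440],[245,460]]),25,q).round(1).tolist())
E
python3 off.py
```

```text
line z42 [[-98.1, 64.4], [-98.9, 16.5], [-101.4, -27.2]]
fin z35 [[-103.0, 75.9], [-102.8, 89.7]] if z30 [[-101.2, 72.6], [-101.0, 86.5]]
body base z6 [[-93.8, 111.7], [-107.2, 111.9], [-105.8, 78.3]] body top z25 [[-97.3, 117.2], [-98.1, 85.8], [-109.7, 87.8]]
t 4.45 pos [ 0.5868 -0.0032  0.048 ] stand xyz mm [-80.  -3.  48.] yaw err deg (CCW needed) -0.04 F stand [5.93 0.23 5.18] 0.09401527207704076 3.031424358487129
```

jog_arm:
  plan:
    - [1, 0.01, 0, 0, 0]
    - [1, 0.024, 0, 0, 0]
    - [1, 0.024, 0, 0, 0]
    - [1, 0.024, 0, 0, 0]

```text
t: 4.95
eef_pos: [0.5826, -0.0026, 0.048]
tool_rot: [[-0.993, 0.119, 0.011], [0.119, 0.993, -0.0], [-0.011, 0.001, -1.0]]
contact_force: [7.1, -1.1, 4.7]
width: 0.0938
gripper_force: 3.7
```

```bash
python3 off.py
python3 - <<'E'
from h import *
F=grab_frame('side')['image']
cv2.imwrite('pics/f.png',cv2.convertScaleAbs(cv2.resize(F[185:240,285:330],None,fx=13,fy=10.8,interpolation=cv2.INTER_CUBIC),alpha=2,beta=0))
E
```

```text
t 4.95 pos [ 0.5826 -0.0026  0.048 ] stand xyz mm [-84.2  -3.   48. ] yaw err deg (CCW needed) -0.03 F stand [ 7.19 -0.25  4.67] 0.09375839905158247 3.6989057064056396
```

View pics/f.png

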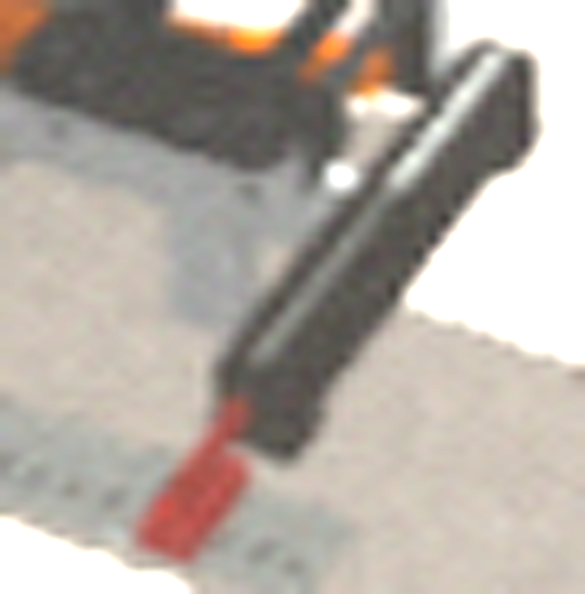

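The line, shifted for the 7 mm height difference, passes through the fin tip at (242,400), so the leg is on the mark to about 1–2 mm. I'll centre the hand and close it in stages.

jog_arm:
  plan:
    - [1, 0, 0.015, 0, 0]
    - [0.7, 0, 0.015, 0, 0]
    - [0.5, 0, 0.015, 0, 0]
    - [0.5, 0, 0.015, 0, 0]
    - [0.5, 0, 0.015, 0, 0]
  squeeze: 15

```text
t: 5.62
eef_pos: [0.5823, 0.0021, 0.0468]
tool_rot: [[-0.993, 0.119, 0.009], [0.119, 0.993, 0.003], [-0.009, 0.004, -1.0]]
contact_force: [7.1, 3.1, 1.1]
width: 0.0576
gripper_force: 5.0
```

```bash
python3 off.py
```

```text
t 5.625 pos [0.5823 0.0021 0.0468] stand xyz mm [-85.1   1.7  46.8] yaw err deg (CCW needed) -0.06 F stand [6.66 3.92 1.14] 0.05756197579851565 4.988168595009483
```

jog_arm:
  plan:
    - [0.35, 0, 0, 0, 0]
    - [0.25, 0, 0, 0, 0]
    - [0.15, 0, 0, 0, 0]
    - [0.1, 0, 0, 0, 0]
    - [0.1, 0, 0, 0, 0]

```text
t: 6.25
eef_pos: [0.582, 0.0011, 0.0465]
tool_rot: [[-0.993, 0.118, 0.008], [0.118, 0.993, 0.001], [-0.008, 0.002, -1.0]]
contact_force: [7.0, 1.3, -0.3]
width: 0.0199
gripper_force: 20.5
```

jog_arm:
  plan:
    - [0.05, 0, 0, 0, 0]
    - [0.05, 0, 0, 0, 0]
    - [0.05, 0, 0, 0, 0]
    - [0.05, 0, 0, 0, 0]

```text
t: 6.75
eef_pos: [0.582, 0.0011, 0.0465]
tool_rot: [[-0.993, 0.118, 0.008], [0.118, 0.993, 0.001], [-0.008, 0.002, -1.0]]
contact_force: [7.6, 1.9, -0.2]
width: 0.0201
gripper_force: 20.5
```

```bash
python3 off.py
python3 - <<'E'
from h import *
F=grab_frame('side')['image'];G=grab_frame('top')['image']
cv2.imwrite('pics/g.png',cv2.convertScaleAbs(np.hstack([cv2.resize(F[180:240,270:335],(500,461),interpolation=2),cv2.resize(G[140:205,265:345],(300,461),interpolation=2)]),alpha=2,beta=0))
E
```

```text
t 6.75 pos [0.582  0.0011 0.0465] stand xyz mm [-85.3   0.6  46.5] yaw err deg (CCW needed) -0.08 F stand [ 7.31  2.78 -0.24] 0.02013120809431052 20.469395807012916
```

View pics/g.png

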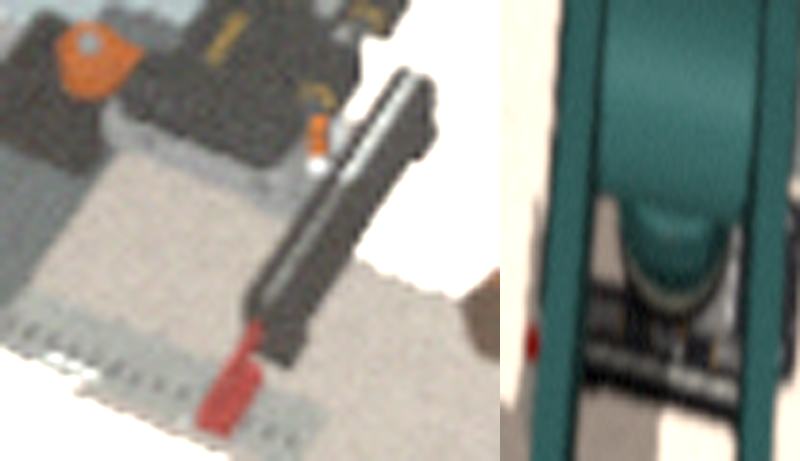

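The left half shows the hand closed to 20 mm on the leg, with the lever end (318,135) lying over the bar. The foot line's end (273,285), shifted for height, still points at the fin (262,325). I'll hand it in.

```bash
python3 -c "from bench import *; print(hand_in())"
```

```text
the job is handed in; nothing more can be done
None
```

I handed the job in at about 6.8 s with the hand gripping the leg (about 20 N) at the pointer, to within about 2 mm by camera, and the lever closed along it; `hand_in()` returned no verdict.

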